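# Lock the die cap into the handle extruder

### The arm

A 6-joint arm with a two-finger parallel gripper is mounted at the origin on the work surface. World frame = base frame: x ahead of the robot, y to its left, z up, the work surface at z = 0. Lengths are in m, angles in rad, forces in N, time in s.
With the tool pointing down it reaches from about 0.375 to 0.975 m from the base axis. Payload 3.8 kg.
Tool frame: the origin (TCP) lies midway between the tips of the shut fingers; the grasp point (between the pads) lies 19 mm behind it; z points along the fingers, y is the line along which they close (so a half turn about z gives the same grasp; the last joint's range is limited). The gripper opens to 85 mm and grips with 20 to 120 N. Pads are 22 mm wide; open, the fingers measure 114 mm over their backs; the gripper's body (76 mm by 85 mm) begins 54 mm behind the grasp point. The pads swing forward as they close: fully open they stand 13 mm farther back than shut.
Start: joints at [1.104, 0.264, 1.604, -0, 1.274, -0.037], TCP at [0.281, 0.614, 0.231] pointing down, gripper open.
Joint ranges: [-2.63, 2.63], [-0.94, 2.18], [0.31, 2.57], [-1.31, 4.45], [0, 2.66], [-2.55, 2.55]. Speed limits (rad/s): [2.57, 2.57, 3.14, 3.14, 3.14, 3.14].

### API

Orientations are given as a rotation vector (axis times angle).
In Python, from workcell import status, read_camera, workorder, masks_of gives the robot as it stands.
- The arm moves only by the tool drive_tool, never from a script. Its argument "rows" is a list of rows, each a list of 7 numbers: the turn, a rotation vector about the tool's x, y, z in degrees, then the shift along the tool's x, y, z in m, then the opening, from 0 (shut) to 1 (fully open). In form: [[ax, ay, az, tx, ty, tz, claw], ...]. A call has 1 to 8 rows; each row shifts and turns the commanded pose from where the row before left it, along the tool's axes as they then stand; what a row does not reach is not made up. A row lasts 1/12 s, in which the tool goes at most 41.7 mm and 7.16 degrees, less where a joint would pass 70% of its speed; a pose out of reach is approached as far as the arm can. A call is refused whole if a number of a shift passes 0.0417 or a number of a turn 7.16, either way. A call with a gripper value outside its range is refused whole. The fingers move at their own pace and stop on an object; "force" is the grip in N (left out, the last holds). Time passes only in rows, so rows that do not move let the fingers close. It gives the time, the measured TCP pose, the force, the opening and the grip force at its end, in the units of the state.
- status.read_state(): the state, without advancing time (a new reading comes with each control period).
- read_camera(name): name is "side" or "top"; returns a dict with "color" (480x640x3 uint8, red, green, blue), "intrinsics" (3x3 intrinsics, pixels), "world_from_camera" (4x4, takes a point from camera to world coordinates). Camera axes: x right, y up, looking along -z (the intrinsics and any distortion apply to the point x, -y, -z); pixel columns grow to the right and rows downward; lengths in m; the calibration is good to about 2 mm. A picture is of the moment at which its call begins. There is no depth.
- workorder.finish_job(): hands the job in; it is judged then, once.
Trained networks look in a picture, given as the dict that the camera call returned (one of the last four; its "shot" number tells which), for a name from the list of things; names that differ only in an ending like _2 or _b are one class to them, and where a whole thing is asked for, a point or a joint stands for the part that bears it (a point fixed in the world has none). Each returns a list of dicts, best first, with "score" (0 to 1); they miss things now and then, are a little off and sometimes report something else, mostly with a low value. They report only what shows in the picture. A call takes as long as a camera call. They do not tell look-alikes from the thing itself.
- masks_of(picture, name): "mask" (480x640 bool, what is visible of it) and "bbox" ([left, top, right, bottom] in pixels, round what is visible of it).
The state is a dict: "time": time; "q": joint angles; "joint_vel": joint speeds; "joint_torque": joint torques, N m; "tool_pos": TCP position; "tcp_rot": TCP orientation; "wrist_force": force on the tool from outside, world axes, zero at the start; "torque": the same for the moment, N m; "width": opening from 0.0 (shut) to 1.0 (fully open); "grip_force": force on a finger pad.
Only numpy, scipy, OpenCV 4.12 (cv2) and the standard library are available. Lean on these libraries where they do the work, as an engineer would, in place of code of your own. Each camera call takes 0.05 s, during which the arm holds its last target. There are 200 camera calls.

### The job

Fit the red-handled die cap to the bench extruder: hold it level under the barrel with its handle swung about 35 degrees to the left, feel for the gaps until its lugs rise into the collar, press it up against the sprung seal and turn the handle across the front to the right until it meets the stop. Then ease it down so the lugs drop into their notches, and let go: the cap must hang there locked. Work by feel without forcing or jamming anything, and leave the other cap, the porcelain and the tools alone.

Things in the scene. Friction and masses are not known exactly. Their poses are not given: they have to be found in the camera images.
- die_cap: Die cap to fit: aluminium cup, 76 mm diameter, 30 mm high, standing on its flat underside on the table; on top a neck of 50 mm diameter with a bevelled rim (52 mm high in all) and to one side a straight red handle. About 0.3 kg, centre of mass 10 mm off the axis towards the handle. Origin: centre of the underside; z: the cap's axis, up; the handle points along its -x.
- die_cap_handle (a point): Point on the centre line of the red handle, 100 mm from the cap's axis, 20 mm above its underside: a good place to grip across the handle from above. The handle is a straight bar 24 mm wide and 22 mm high, from 55 to 170 mm from the axis. Axes as the cap's.
- die_cap_lug (a point): Middle of the lug on the handle's side, 29.5 mm from the cap's axis, 45 mm above its underside. Three such lugs at 120 degrees stand out from the neck to radius 34 mm, each 12 mm wide, 6 mm thick (42 to 48 mm above the underside). The cup's shoulder lies at 30 mm.
- extruder: Bench extruder, bolted down: green base 16 mm thick (x -55 to 145, y +-112 mm), upright steel barrel, 68 mm diameter, machine to 0.45 m high. Origin: on the table, on the barrel's axis; z up; the front looks along -x; left, for one facing that front, is +y. All above the base lies within 46 mm of the axis to front and sides; two pillars stand 88 mm behind, 92 mm to either side.
- mouth (a point): Centre of the underside of the brass collar on the barrel's end (92 mm outer, 55 mm inner diameter), 175 mm above the table, axes as the extruder's. Three gaps, 17 mm wide, let the lugs up with the handle about 36 degrees left of front; the collar is clamped up to 22 degrees either side of that, unmeasured: feel for it. Lugs against the underside: cap origin 48 mm below; in a gap it rises on.
- ledge (a point): Point on the axis at the top of the collar's 8 mm thick ledge, 8 mm above the mouth. With the cap's shoulder flush under the collar the lugs are 4 mm clear of the ledge (cap origin 30 mm below the mouth) and the cap turns, one way only: counter-clockwise from above, handle from left to right, 50 degrees from mid gap to a solid stop. A gap has 5 degrees of play. Twist with under 3 N m.
- notch (a point): Point on the axis at the floor of the notches, 5 mm above the mouth. The notches are 3 mm deep in the ledge, just before the stop; the lugs drop in when the turned cap is lowered. Locked: cap origin 37 mm below the mouth, handle 10 degrees right of front, give or take 28. A sprung seal pushes the cap down: 2 N rising at 0.2 N/mm, from origin 42 mm below the mouth up to flush.
- other_cap: The same kind of die cap with a black handle: not wanted, leave it where it stands. Origin and axes as for the red one.
- jug_large: White porcelain jug with blue rim and brushes, 125 mm high plus brushes, 92 mm across, handle at +y. Origin: centre of its underside. Leave alone.
- jug_mid: White porcelain jug with black rim and brushes, 110 mm high plus brushes, 84 mm across. Origin: centre of its underside. Leave alone.
- jug_small: White porcelain jug with gilt rim and brushes, 85 mm high plus brushes, 72 mm across. Origin: centre of its underside. Leave alone.
- saucers: Stack of four white saucers, 140 mm across, 30 mm high. Origin: centre of the underside. Leave alone.
- cup: White porcelain mug, 82 mm across, 68 mm high, handle at +y. Origin: centre of the underside. Leave alone.
- palette_knife: Palette knife with a dark wooden handle, 210 mm long, lying flat along its x. Origin: below its middle. Leave alone.
- colour_jar: Small jar of colour, 60 mm across, 62 mm high, black lid. Origin: centre of the underside. Leave alone.
Things that resemble listed ones, but are neither listed nor needed, are in the scene too. Leave any orange or pink look-alike of the die_cap alone.

How it is judged:
On the way:
1. the lugs of the red-handled cap are up inside the collar, the cap pressed clear of the sill (z of die_cap in the frame of mouth above -0.0345 m and horizontal distance between die_cap and mouth below 0.006 m), for 0.1 s.
At the end, for the whole second after the job is handed in: The red-handled cap hangs by itself in the collar, lugs down in the notches: origin 35.3 to 39.5 mm below the collar's underside, within 5 mm of the axis, level within 4 degrees, handle at the front (grip point 40 mm left to 70 mm right of the extruder's middle), at rest and let go (z of die_cap in the frame of mouth between -0.0395 and -0.0353 m and horizontal distance between die_cap and mouth below 0.005 m and angle between die_cap's own z axis and vertical below 0.07 rad and x of die_cap_handle in the frame of mouth below -0.07 m and y of die_cap_handle in the frame of mouth between -0.07 and 0.04 m and linear speed of die_cap below 0.02 m/s and angular speed of die_cap below 0.1 rad/s); the robot touches nothing.
It fails at once if the cap is forced: more than 150 N between the cap and the extruder (contact force between die_cap and extruder above 150 N).
It fails at once if the robot itself pushes on the extruder with more than 15 N (contact force between the arm and extruder above 15 N).
It fails at once if another thing is moved by more than 30 mm or tipped (distance of any of other_cap, jug_large, jug_mid, jug_small, saucers, cup, palette_knife, colour_jar from where it was at the start of the episode above 0.03 m or angle between any of other_cap, jug_large, jug_mid, jug_small, saucers, cup, palette_knife, colour_jar's own z axis and vertical above 0.4 rad).
It also fails if it takes over 72 s, if anything falls off the work surface, if the arm or the gripper's body presses on something with over 40 N, if the wrist force passes 120 N, or if a joint passes its speed limit or range.

## Working session

There is one attempt and no reset: what is moved stays moved. The work goes in short steps, Python scripts to look and compute and a tool call to move; the robot and the scene stay as the last step left them, time stands still between calls to the robot, and variables do not carry over. Pictures are saved under pics/ and viewed, at most 10 in all, crops included, and the job is handed in when it is done.

Besides the shell and the picture viewer there is one more tool, called after ">>>" as a command line: name --pt "numbers of a row" for each row, then --argument value for the rest. drive_tool: Moves the arm, as the interface text tells. Its arguments: {"type":"object","properties":{"rows":{"type":"array"},"force":{"type":"number"}},"required":["rows"]}

```bash
mkdir -p pics; ls; python3 - <<'E'
from workcell import status, read_camera
import cv2, numpy as np
np.set_printoptions(precision=4,suppress=True)
for n in ("top","side"):
    p=read_camera(n); cv2.imwrite(f"pics/{n}0.png",p["color"][:,:,::-1]); print(n,p["intrinsics"].tolist(),p["world_from_camera"].round(4).tolist(),[k for k in p])
print(status.read_state())
E
```

```text
pics
top [[505.78930682861926, 0.0, 323.85170024556925], [0.0, 505.78930682861926, 235.6186019704133], [0.0, 0.0, 1.0]] [[-0.0104, 0.9862, -0.1652, 0.2098], [-0.9999, -0.0117, -0.0068, 0.0174], [-0.0086, 0.1652, 0.9862, 1.6688], [0.0, 0.0, 0.0, 1.0]] ['color', 'intrinsics', 'world_from_camera', 'shot']
side [[491.96315162851533, 0.0, 316.1235712572173], [0.0, 491.96315162851533, 240.43112976594406], [0.0, 0.0, 1.0]] [[0.7052, 0.4368, -0.5585, -0.2969], [-0.709, 0.4396, -0.5514, -0.7304], [0.0047, 0.7848, 0.6197, 0.9484], [0.0, 0.0, 0.0, 1.0]] ['color', 'intrinsics', 'world_from_camera', 'shot']
{'time': 0.1, 'q': array([ 1.1041,  0.2647,  1.6053, -0.    ,  1.2737, -0.0369]), 'joint_vel': array([-0.0015, -0.0027, -0.0024,  0.0012, -0.0015, -0.0014]), 'joint_torque': array([ -0.0001, -51.671 , -36.8589,  -0.0001,   0.0063,  -0.    ]), 'tool_pos': array([0.281 , 0.613 , 0.2301]), 'tcp_rot': array([-0.6698, -3.0688,  0.0032]), 'wrist_force': array([-0.5862,  0.3703, -0.0929]), 'torque': array([-0.0407, -0.007 ,  0.0117]), 'grip_force': 0.0, 'width': 0.9971107993896929}
```

View pics/top0.png

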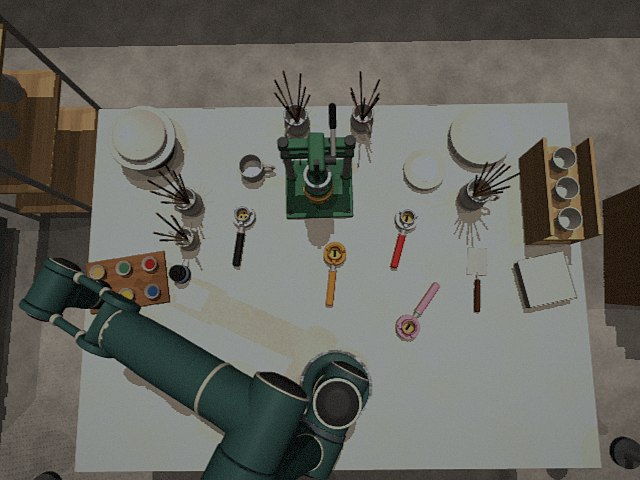

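View pics/side0.png

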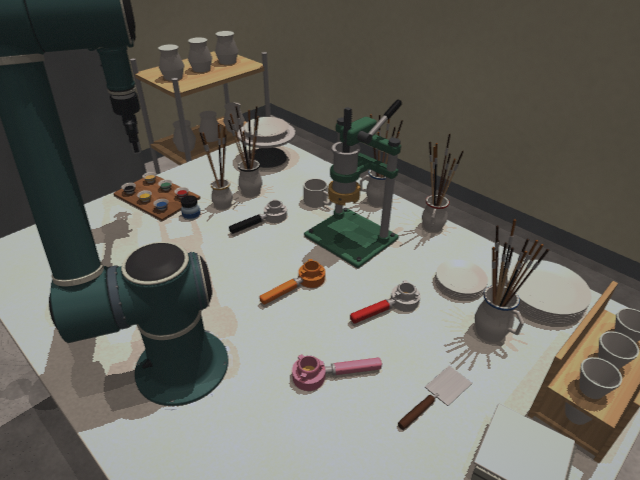

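The top view shows the red cap at about (404,218), with its handle running to (396,265). The extruder's base front corners are at (286,218) and (353,216), and its front faces the robot. The side view shows the red cap at (405,293) and the brass collar at (343,193).

```bash
cat > h.py <<'E'
import numpy as np, cv2
from workcell import status, read_camera, masks_of
np.set_printoptions(precision=4,suppress=True)
def proj(p,P):
    W=p["world_from_camera"]; c=(np.atleast_2d(P)-W[:3,3])@W[:3,:3]
    k=p["intrinsics"]; return np.c_[k[0,0]*c[:,0]/-c[:,2]+k[0,2], k[1,1]*c[:,1]/c[:,2]+k[1,2]]
def plane(p,uv,z):
    W=p["world_from_camera"];k=p["intrinsics"]; uv=np.atleast_2d(uv)
    d=np.c_[(uv[:,0]-k[0,2])/k[0,0],-(uv[:,1]-k[1,2])/k[1,1],-np.ones(len(uv))]@W[:3,:3].T
    return W[:3,3]+d*((z-W[2,3])/d[:,2])[:,None]
def color(p,lo,hi,box):
    h=cv2.cvtColor(p["color"],cv2.COLOR_RGB2HSV); m=cv2.inRange(h,lo,hi)
    k=np.zeros_like(m); l,t,r,b=box; k[t:b,l:r]=m[t:b,l:r]; return k
E
python3 - <<'E'
from h import *
T=read_camera("top");S=read_camera("side")
for p,n in ((T,"top"),(S,"side")):
    for name in ("die_cap","extruder"):
        for m in masks_of(p,name): print(n,name,m["score"],m["bbox"],m["mask"].sum())
rt=color(T,(0,150,60),(8,255,255),(380,200,420,280)); rs=color(S,(0,150,60),(8,255,255),(340,270,430,330))
rt2=color(T,(174,150,60),(180,255,255),(380,200,420,280)); rs2=color(S,(174,150,60),(180,255,255),(340,270,430,330)); rt|=rt2; rs|=rs2
for p,m in ((T,rt),(S,rs)):
    v,u=np.nonzero(m); print(len(u),u.min(),u.max(),v.min(),v.max()); 
    q=plane(p,np.c_[u,v],0.02)[:,:2]; c=q.mean(0); w,V=np.linalg.eigh(np.cov((q-c).T)); a=V[:,1]; s=(q-c)@a; print("handle",c,a,np.degrees(np.arctan2(a[1],a[0])),s.min(),s.max())
a=cv2.resize(T["color"][150:280,270:430],None,fx=4.5,fy=4.5,interpolation=cv2.INTER_CUBIC); cv2.imwrite("pics/tc.png",a[:,:,::-1])
a=cv2.resize(S["color"][130:330,290:430],None,fx=3,fy=3,interpolation=cv2.INTER_CUBIC); cv2.imwrite("pics/sc.png",a[:,:,::-1])
E
```

```text
top die_cap 0.94 [324.5, 243.1, 345.6, 304.9] 693
top die_cap 0.81 [391.6, 204.2, 417.7, 266.7] 751
top die_cap 0.62 [395.6, 280.0, 441.3, 340.3] 832
top die_cap 0.61 [458.2, 160.6, 515.2, 207.4] 1164
top extruder 0.87 [278.7, 105.2, 355.9, 219.7] 5865
side die_cap 0.97 [291.9, 355.7, 382.8, 390.5] 1622
side die_cap 0.75 [301.3, 177.1, 332.2, 206.7] 674
side die_cap 0.74 [348.3, 279.5, 422.8, 324.9] 1231
side die_cap 0.65 [258.3, 258.6, 326.2, 305.7] 1066
side die_cap 0.44 [179.3, 197.0, 200.4, 219.2] 418
side extruder 0.7 [302.6, 100.9, 404.2, 270.0] 7570
221 391 405 235 267
handle [ 0.4329 -0.2132] [-0.9588  0.2842] 163.48668626260158 -0.05400070590968418 0.05439416717034189
387 351 388 300 322
handle [ 0.4291 -0.2082] [-0.9663  0.2574] 165.08383451504506 -0.05886622562758681 0.05764905710706324
```

View pics/tc.png

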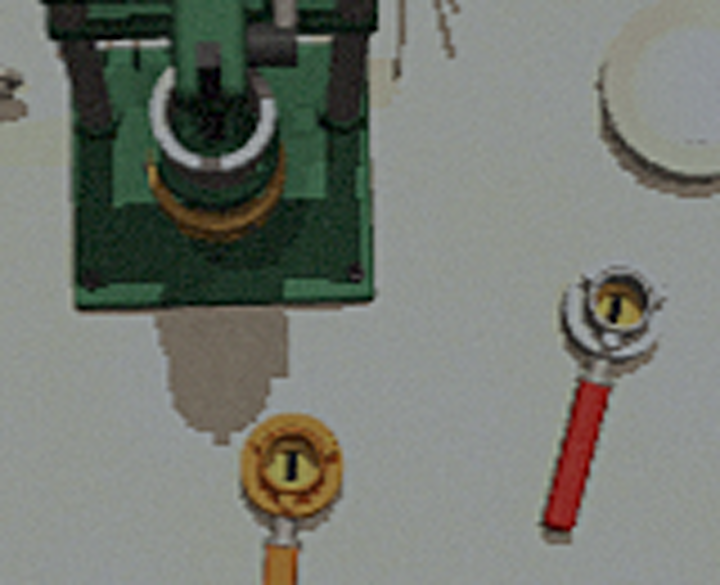

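View pics/sc.png

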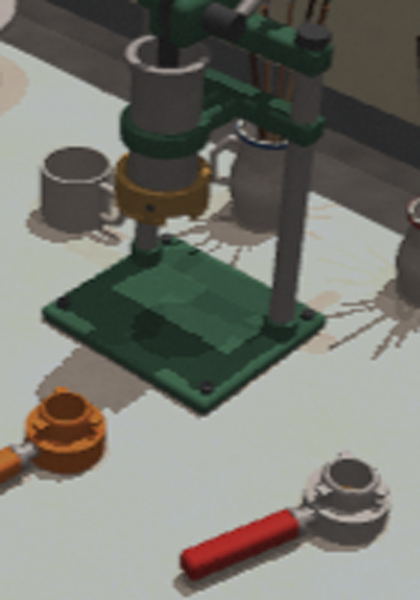

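The crops show the brass collar's lower rim at about top (318,203) and side (344,204). The red cap lies clear on the table with its handle towards the robot, and the base's front edge is nearly parallel to the world y axis. Next I'll fit models to these.

```bash
cat > fit.py <<'E'
from h import *
from scipy.optimize import minimize, least_squares
T=read_camera("top");S=read_camera("side")
# collar: lower rim envelope
def brass(p,box):
    m=color(p,(8,110,40),(28,255,255),box); n,l,st,_=cv2.connectedComponentsWithStats(m); k=1+st[1:,4].argmax(); return l==k
B=[(T,brass(T,(295,170,340,212))),(S,brass(S,(320,170,370,210)))]
th=np.linspace(0,2*np.pi,721)
obs=[]
for p,m in B:
    cols=np.nonzero(m.any(0))[0]; print("brass cols",cols.min(),cols.max(),m.sum())
    cols=cols[4:-4]; obs.append((p,cols,np.array([np.nonzero(m[:,c])[0].max()+.5 for c in cols])))
def res(a,o=None):
    r=[]
    for p,cols,v in (obs if o is None else o):
        q=proj(p,np.c_[a[0]+.046*np.cos(th),a[1]+.046*np.sin(th),0*th+.175])
        um=q[:,0].mean(); low=q[:,1]>np.interp(q[:,0],np.sort(q[:,0])[[0,-1]],q[[q[:,0].argmin(),q[:,0].argmax()],1]); ql=q[low]; i=np.argsort(ql[:,0])
        r.append(np.interp(cols,ql[i,0],ql[i,1])-v)
    return np.concatenate(r)
f=least_squares(res,[.62,.01],loss="soft_l1"); print("mouth",f.x,"rms",np.sqrt((f.fun**2).mean()))
for o in obs:
    p,c,v=o; m=[m for q,m in B if q is p][0]; cols=np.nonzero(m.any(0))[0]; L=least_squares(res,f.x,args=([o],)).x
    q=proj(p,np.c_[f.x[0]+.046*np.cos(th),f.x[1]+.046*np.sin(th),0*th+.175]); print(" one view",L,"rim u",q[:,0].min(),q[:,0].max(),"obs",cols.min()-.5,cols.max()+.5)
# base corners by eye
print("base top cam",plane(T,[(286.7,217.8),(353.3,216.2)],.008)," side",plane(S,[(305,235),(358.3,265.5),(398.3,237)],.012))
# cap
def sil(p,x,y,a,parts):
    s=4; im=np.zeros((480*s,640*s),np.uint8); c,d=np.cos(a),np.sin(a)
    for P in parts:
        W=np.c_[x+c*P[:,0]-d*P[:,1],y+d*P[:,0]+c*P[:,1],P[:,2]]
        h=cv2.convexHull(((proj(p,W)+.5)*s).astype(np.float32)).round().astype(np.int32); cv2.fillConvexPoly(im,h,1)
    return im
t=np.linspace(0,2*np.pi,60); cyl=lambda r,z0,z1:np.r_[np.c_[r*np.cos(t),r*np.sin(t),0*t+z0],np.c_[r*np.cos(t),r*np.sin(t),0*t+z1]]
box=lambda x0,x1,w,z0,z1:np.array([(x,y,z) for x in(x0,x1) for y in(-w,w) for z in(z0,z1)])
full=[cyl(.038,0,.03),cyl(.025,.03,.052),box(-.17,-.055,.012,.009,.031)]+[box(-.034,-.02,.006,.042,.048)@np.array([[np.cos(b),np.sin(b),0],[-np.sin(b),np.cos(b),0],[0,0,1]]) for b in(0,2.094,4.189)]
def getm(p,cx,cy):
    M=[m for m in masks_of(p,"die_cap") if m["bbox"][0]<cx<m["bbox"][2] and m["bbox"][1]<cy<m["bbox"][3]]; return cv2.resize(M[0]["mask"].astype(np.uint8),None,fx=4,fy=4,interpolation=cv2.INTER_NEAREST)
mt,ms=getm(T,404,220),getm(S,390,300)
def iou(a,b): return (a&b).sum()/(a|b).sum()
def cost(v,w=(1,1)): return -w[0]*iou(sil(T,*v,full),mt)-w[1]*iou(sil(S,*v,full),ms)
for w in((1,1),(1,0),(0,1)):
    g=minimize(cost,[.525,-.24,-.286],args=(w,),method="Nelder-Mead",options=dict(initial_simplex=np.array([[.525,-.24,-.286],[.535,-.24,-.286],[.525,-.23,-.286],[.525,-.24,-.2]]),xatol=1e-4,fatol=1e-4)); print("cap",w,g.x,np.degrees(g.x[2]),g.fun)
# red handle axis
for p,bx in((T,(380,200,420,280)),(S,(340,270,430,330))):
    r=color(p,(0,150,60),(8,255,255),bx)|color(p,(174,150,60),(180,255,255),bx); R=cv2.resize(r,None,fx=4,fy=4,interpolation=cv2.INTER_NEAREST)>0
    gg=minimize(lambda v:-iou(sil(p,v[0],v[1],v[2],[box(-v[3],-.062,.012,.009,.031)]),R),[.525,-.24,-.286,.165],method="Nelder-Mead",options=dict(initial_simplex=np.array([[.525,-.24,-.286,.165],[.535,-.24,-.286,.165],[.525,-.23,-.286,.165],[.525,-.24,-.22,.165],[.525,-.24,-.286,.172]]),xatol=1e-4,fatol=1e-4)); v=gg.x; print("red",v,gg.fun,"mid of handle(115mm)",v[0]-.115*np.cos(v[2]),v[1]-.115*np.sin(v[2]))
E
python3 fit.py
```

```text
brass cols 303 332 184
brass cols 328 359 355
mouth [0.6066 0.0486] rms 1.430621767188882
 one view [0.6072 0.0445] rim u 301.3611898019239 331.5917688905119 obs 302.5 332.5
 one view [0.6026 0.0571] rim u 328.38676898724606 360.4456391922008 obs 327.5 359.5
base top cam [[ 0.5501  0.1527  0.008 ]
 [ 0.5528 -0.0705  0.008 ]]  side [[ 0.5419  0.1466  0.012 ]
 [ 0.5507 -0.0653  0.012 ]
 [ 0.7402 -0.0647  0.012 ]]
cap (1, 1) [ 0.5415 -0.242  -0.2779] -15.922027755855632 -1.7687434620323148
cap (1, 0) [ 0.5425 -0.2431 -0.2878] -16.492397828066256 -0.9108182406209573
cap (0, 1) [ 0.54   -0.2419 -0.2986] -17.110658465414506 -0.879798316129953
red [ 0.5424 -0.2442 -0.2887  0.1674] -0.8179271708683473 mid of handle(115mm) 0.4321684968267376 -0.21142982126633597
red [ 0.537  -0.2421 -0.3065  0.1626] -0.7688543104530053 mid of handle(115mm) 0.42731572186227734 -0.20742540287906058
```

```bash
cat > base.py <<'E'
from h import *
from scipy.optimize import least_squares
T=read_camera("top");S=read_camera("side")
g=T["color"].astype(float); h=cv2.cvtColor(T["color"],cv2.COLOR_RGB2HSV)
def cross(prof,thr):  # first sub-pixel crossing going inward (bright->dark)
    i=np.nonzero(prof<thr)[0][0]; return i-1+(prof[i-1]-thr)/(prof[i-1]-prof[i])
R=g[:,:,0]
L=[(276+cross(R[v,276:300],(R[v,277:282].mean()+R[v,291:296].mean())/2),v) for v in range(200,214)]
Rr=[(364-cross(R[v,364:340:-1],(R[v,358:363].mean()+R[v,345:350].mean())/2),v) for v in range(200,214)]
F=[(u,226-cross(R[226:206:-1,u],(R[221:225,u].mean()+R[209:214,u].mean())/2)) for u in list(range(290,304))+list(range(336,350))]
l,r,f=[plane(T,np.array(e),z) for e,z in((L,.016),(Rr,.016),(F,.004))]
for n,e,i in(("left",l,1),("right",r,1),("front",f,0)): 
    p=np.polyfit(e[:,1-i],e[:,i],1); print(n,np.median(e[:,i]),e[:,i].std(),"deg",np.degrees(np.arctan(p[0])))
# collar edges, both views: brass-ness = R-B
for p,rows,c,w in((T,range(183,192),318,26),(S,range(188,200),344,26)):
    d=p["color"].astype(float); d=d[:,:,0]-d[:,:,2]
    for v in rows:
        a=d[v,c-w:c+w]; print(v,a.astype(int).tolist()) if v in(187,194) else 0
E
python3 base.py
```

```text
left 0.15508319791593322 0.00015818458769252324 deg -0.1892167396124813
right -0.06805847561946358 0.0002655151349133205 deg -0.9457795038617224
front 0.5482640914228267 0.0011114682314114532 deg -0.7797012328417683
187 [-5, -4, -5, -13, -12, -17, -6, -5, -11, -7, 16, 80, 62, -17, -9, -5, -1, 9, 4, 2, -4, -2, 5, 9, 12, 9, 9, -4, -4, -2, 1, 2, 8, 0, 0, -6, -9, -10, -12, 22, 51, 21, -15, -13, -9, -9, -13, -13, -10, -13, -9, -6]
194 [9, 9, 8, 8, 8, 8, 7, 8, 10, 19, 28, 35, 38, 38, 38, 37, 38, 38, 41, 48, 53, 60, 62, 61, 62, 62, 57, 49, 49, 50, 54, 60, 59, 56, 48, 39, 39, 39, 38, 37, 37, 23, 11, 8, 16, 16, 18, 19, 17, 7, 7, 8]
```

```bash
cat >> h.py <<'E'
from scipy.spatial.transform import Rotation as Ro
def go(pos,yaw_deg):
    """tool-frame shift (m) and turn about tool z (deg), from now to TCP pos, tool down, tool x at world angle yaw"""
    s=status.read_state(); R=Ro.from_rotvec(s["tcp_rot"]); a=np.radians(yaw_deg)
    G=Ro.from_matrix(np.array([[np.cos(a),np.sin(a),0],[np.sin(a),-np.cos(a),0],[0,0,-1]]).astype(float))
    x=R.as_matrix()[:,0]
    print("tcp",s["tool_pos"],"yaw",np.degrees(np.arctan2(x[1],x[0])),"turn",(R.inv()*G).as_rotvec(degrees=True),"shift",R.inv().apply(np.array(pos)-s["tool_pos"]),"shift after turn",G.inv().apply(np.array(pos)-s["tool_pos"]),"q",s["q"],"t",s["time"],"F",s["wrist_force"],s["torque"],"w",s["width"],s["grip_force"])
E
python3 -c "
from h import *
c=np.array([.5415,-.2425]); a=np.radians(163.7); p=c+.105*np.array([np.cos(a),np.sin(a)]); print(p)
go([*p,.20],163.7)"
```

```text
[ 0.4407 -0.213 ]
tcp [0.2813 0.6136 0.2313] yaw 155.3725963244759 turn [ 0.0047 -0.0004 -8.3274] shift [-0.4894 -0.685   0.0313] shift after turn [-0.385  -0.7487  0.0313] q [ 1.1041  0.2639  1.6039  0.      1.2737 -0.0369] t 0.7 F [ 0.4644 -0.2942 -0.087 ] [ 0.043  -0.0324 -0.0016] w 0.9987479874524949 0.0
```

>>> drive_tool --pt "0 0 -4.15 0 0 0 1" --pt "0 0 -4.15 0 0 0 1" --pt "0 0 0 -0.021 -0.041 0 1" --pt "0 0 0 -0.021 -0.041 0 1" --pt "0 0 0 -0.021 -0.041 0 1" --pt "0 0 0 -0.021 -0.041 0 1" --pt "0 0 0 -0.021 -0.041 0 1" --pt "0 0 0 -0.021 -0.041 0 1"

```text
time: 1.37
tool_pos: [0.328, 0.3662, 0.2314]
tcp_rot: [0.445, 3.109, 0.0]
wrist_force: [1.3, -1.2, 0.5]
width: 0.999
grip_force: 0.0
```

>>> drive_tool --pt "0 0 0 -0.021 -0.041 0 1" --pt "0 0 0 -0.021 -0.041 0 1" --pt "0 0 0 -0.021 -0.041 0 1" --pt "0 0 0 -0.021 -0.041 0 1" --pt "0 0 0 -0.021 -0.041 0 1" --pt "0 0 0 -0.021 -0.041 0 1" --pt "0 0 0 -0.021 -0.041 0 1" --pt "0 0 0 -0.021 -0.041 0 1"

```text
time: 2.03
tool_pos: [0.3905, 0.0387, 0.2319]
tcp_rot: [0.445, 3.108, 0.001]
wrist_force: [0.7, -1.2, 0.3]
width: 1.002
grip_force: 0.0
```

>>> drive_tool --pt "0 0 0 -0.021 -0.041 0 1" --pt "0 0 0 -0.021 -0.041 0 1" --pt "0 0 0 -0.021 -0.041 0 1" --pt "0 0 0 0 0 0 1"

```text
time: 2.37
tool_pos: [0.4149, -0.089, 0.232]
tcp_rot: [0.457, 3.105, -0.006]
wrist_force: [-0.1, 0.2, -0.5]
width: 0.999
grip_force: 0.0
```

```bash
python3 -c "
from h import *
go([.4407,-.213,.004],163.7)"
```

```text
tcp [ 0.4149 -0.089   0.232 ] yaw 163.24345119434946 turn [-0.1996  0.1786 -0.4569] shift [-0.0598 -0.1105  0.2286] shift after turn [-0.0596 -0.1118  0.228 ] q [-0.2671 -0.2313  2.1053 -0.0037  1.2645 -1.5444] t 2.3667 F [-0.1484  0.2203 -0.506 ] [ 0.0041  0.0098 -0.021 ] w 0.9991456169426972 0.0
```

>>> drive_tool --pt "0 0 -0.45 -0.02 -0.037 0.02 1" --pt "0 0 0 -0.02 -0.037 0.02 1" --pt "0 0 0 -0.02 -0.037 0.02 1" --pt "0 0 0 0 0 0.03 1" --pt "0 0 0 0 0 0.03 1" --pt "0 0 0 0 0 0 1" --pt "0 0 0 0 0 0 1"

```text
time: 2.95
tool_pos: [0.4364, -0.1914, 0.1161]
tcp_rot: [-0.433, -3.107, -0.003]
wrist_force: [0.4, -0.4, -0.4]
width: 1.001
grip_force: 0.0
```

```bash
python3 -c "
from h import *
go([.4407,-.213,.004],163.7)
p=read_camera('top'); cv2.imwrite('pics/t2.png',cv2.resize(p['color'][170:310,310:470],None,fx=4,fy=4,interpolation=cv2.INTER_CUBIC)[:,:,::-1])"
```

```text
tcp [ 0.4364 -0.1914  0.1161] yaw 164.11955232643095 turn [ 0.0582 -0.2774  0.4194] shift [-0.0106 -0.0198  0.1121] shift after turn [-0.0102 -0.0196  0.1121] q [-0.4655 -0.0051  2.1317  0.0001  1.0198 -1.7592] t 2.95 F [ 0.365  -0.3801 -0.3985] [ 0.0087  0.0035 -0.0522] w 1.0013890705374064 0.0
```

>>> drive_tool --pt "0 0 0.4 -0.005 -0.01 0.01 1" --pt "0 0 0 -0.005 -0.01 0.01 1" --pt "0 0 0 0 0 0.02 1" --pt "0 0 0 0 0 0.02 1" --pt "0 0 0 0 0 0 1"

```text
time: 3.42
tool_pos: [0.4412, -0.214, 0.056]
tcp_rot: [-0.444, -3.108, -0.001]
wrist_force: [-1.1, 0.2, 0.4]
width: 1.002
grip_force: 0.0
```

```bash
python3 -c "
from h import *
go([.4407,-.213,.004],163.7)"
```

```text
tcp [ 0.4412 -0.214   0.056 ] yaw 163.74501709707786 turn [ 0.0216 -0.1471  0.045 ] shift [0.0007 0.0008 0.052 ] shift after turn [0.0008 0.0008 0.052 ] q [-0.5023  0.1009  2.1507 -0.0002  0.8925 -1.7892] t 3.4167 F [-1.0737  0.205   0.4434] [0.0104 0.0255 0.0082] w 1.0018938910782602 0.0
```

Aligned. Now I go down and close the fingers gently.

>>> drive_tool --pt "0 0 0 0.0008 0.0008 0.017 1" --pt "0 0 0 0 0 0.017 1" --pt "0 0 0 0 0 0.016 1" --pt "0 0 0 0 0 0 1" --pt "0 0 0 0 0 0 0.2" --pt "0 0 0 0 0 0 0.2" --pt "0 0 0 0 0 0 0.1" --pt "0 0 0 0 0 0 0" --force 30

```text
time: 4.08
tool_pos: [0.4429, -0.2141, 0.0092]
tcp_rot: [0.444, 3.107, -0.002]
wrist_force: [-1.1, -0.1, 0.4]
width: 0.453
grip_force: 0.0
```

>>> drive_tool --pt "0 0 0 0 0 0 0" --pt "0 0 0 0 0 0 0" --pt "0 0 0 0 0 0 0" --pt "0 0 0 0 0 0 0" --pt "0 0 0 0 0 0 0" --force 100

```text
time: 4.5
tool_pos: [0.4423, -0.2138, 0.0087]
tcp_rot: [0.444, 3.109, -0.001]
wrist_force: [-1.7, 0.7, 5.7]
width: 0.259
grip_force: 97.8
```

```bash
python3 -c "
from h import *
go([.4407,-.213,.15],163.7)"
```

```text
tcp [ 0.4423 -0.2138  0.0087] yaw 163.73468074024197 turn [-0.016   0.0808  0.0347] shift [ 0.0016  0.0003 -0.1413] shift after turn [ 0.0018  0.0003 -0.1413] q [-0.501   0.1748  2.1771  0.      0.7883 -1.7879] t 4.5 F [-1.6541  0.6954  5.7442] [ 0.1475 -0.0313  0.02  ] w 0.25901692106860286 97.76390433311462
```

>>> drive_tool --pt "0 0 0 0 0 0 0.5" --pt "0 0 0 0 0 0 0.5" --pt "0 0 0 0 0 0 0.5" --pt "0 0 0 0 0 0.003 0.5" --pt "0 0 0 0 0 0.003 0.5" --pt "0 0 0 0 0 0 0.5" --pt "0 0 0 0 0 0 0" --pt "0 0 0 0 0 0 0" --force 30

```text
time: 5.17
tool_pos: [0.4414, -0.2133, 0.0013]
tcp_rot: [-0.445, -3.109, -0.0]
wrist_force: [-0.4, 0.4, 0.6]
width: 0.272
grip_force: 34.1
```

>>> drive_tool --pt "0 0 0 0 0 0 0" --pt "0 0 0 0 0 0 0" --pt "0 0 0 0 0 0 0" --pt "0 0 0 0 0 0 0" --force 110

```text
time: 5.5
tool_pos: [0.4414, -0.2133, 0.0015]
tcp_rot: [-0.445, -3.109, -0.0]
wrist_force: [-0.3, 0.7, 0.9]
width: 0.26
grip_force: 107.6
```

>>> drive_tool --pt "0 0 0 0 0 -0.004 0" --pt "0 0 0 0 0 -0.01 0" --pt "0 0 0 0 0 -0.018 0" --pt "0 0 0 0 0 -0.018 0" --pt "0 0 0 0 0 -0.01 0" --pt "0 0 0 0 0 0 0" --pt "0 0 0 0 0 0 0"

```text
time: 6.08
tool_pos: [0.4422, -0.2138, 0.0623]
tcp_rot: [0.444, 3.108, -0.001]
wrist_force: [-1.6, -0.0, -4.0]
width: 0.26
grip_force: 107.8
```

```bash
python3 -c "
from h import *
go([.4407,-.213,.15],163.7)
p=read_camera('side'); cv2.imwrite('pics/s2.png',cv2.resize(p['color'][150:330,290:450],None,fx=3.3,fy=3.3,interpolation=cv2.INTER_CUBIC)[:,:,::-1])"
```

```text
tcp [ 0.4422 -0.2138  0.0623] yaw 163.72358011486762 turn [-0.0254  0.1068  0.0236] shift [ 0.0015  0.0003 -0.0877] shift after turn [ 0.0016  0.0003 -0.0877] q [-0.501   0.0902  2.1483 -0.      0.9012 -1.7877] t 6.0833 F [-1.6026 -0.0428 -3.9582] [ 0.0841  0.3492 -0.0631] w 0.2603137389360554 107.7964997291565
```

View pics/s2.png

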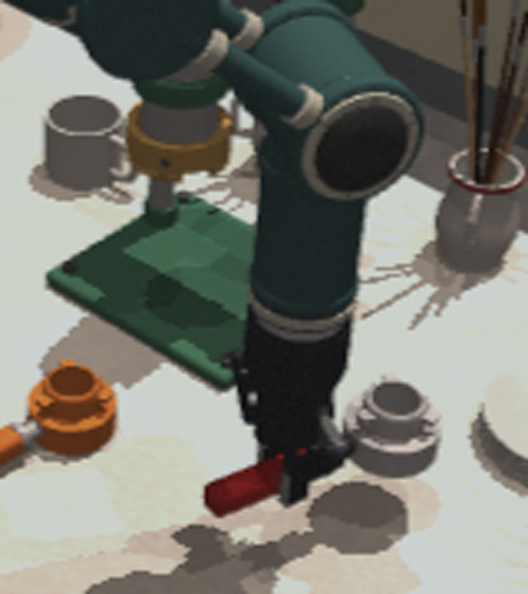

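The cap hangs level in the grip, clear of the table, at about (395,440) in the crop. Next I lift to transit height and carry it below the collar.

>>> drive_tool --pt "0 0 0 0 0 -0.015 0" --pt "0 0 0 0 0 -0.02 0" --pt "0 0 0 0 0 -0.01 0" --pt "0 0 0 0 0 0 0"

```text
time: 6.47
tool_pos: [0.4431, -0.2142, 0.1082]
tcp_rot: [0.444, 3.107, -0.002]
wrist_force: [-0.0, -0.6, -3.0]
width: 0.263
grip_force: 108.1
```

```bash
python3 -c "
from h import *
go([.5049,.0753,.104],163.7)"
```

```text
tcp [ 0.4431 -0.2142  0.1082] yaw 163.72480669654684 turn [-0.0446  0.2027  0.0247] shift [0.0218 0.2952 0.0039] shift after turn [0.0219 0.2952 0.0042] q [-0.501   0.0292  2.1136  0.      0.9951 -1.7877] t 6.4667 F [-0.0335 -0.6278 -2.9579] [ 0.0615  0.2459 -0.0177] w 0.2625065123393118 108.05532574653625
```

>>> drive_tool --pt "0 0 0 0.001 0.015 0 0" --pt "0 0 0 0.002 0.028 0 0" --pt "0 0 0 0.002 0.028 0 0" --pt "0 0 0 0.002 0.028 0 0" --pt "0 0 0 0.002 0.028 0 0" --pt "0 0 0 0.002 0.028 0 0" --pt "0 0 0 0.002 0.028 0 0" --pt "0 0 0 0.002 0.028 0 0"

```text
time: 7.13
tool_pos: [0.4854, -0.0052, 0.105]
tcp_rot: [-0.445, -3.108, 0.0]
wrist_force: [0.5, -0.1, -3.5]
width: 0.261
grip_force: 108.4
```

>>> drive_tool --pt "0 0 0 0.002 0.028 0.001 0" --pt "0 0 0 0.002 0.028 0.001 0" --pt "0 0 0 0.002 0.02 0.001 0" --pt "0 0 0 0 0.008 0.001 0" --pt "0 0 0 0 0 0 0" --pt "0 0 0 0 0 0 0"

```text
time: 7.63
tool_pos: [0.5033, 0.0754, 0.1014]
tcp_rot: [-0.443, -3.108, 0.002]
wrist_force: [-0.9, -0.2, -3.1]
width: 0.259
grip_force: 108.5
```

```bash
python3 -c "
from h import *
go([.5049,.0753,.104],163.7)
T=read_camera('top');S=read_camera('side')
a=cv2.resize(T['color'][140:270,260:380],None,fx=3.3,fy=4.6,interpolation=cv2.INTER_CUBIC)
b=cv2.resize(S['color'][130:260,290:410],None,fx=3.3,fy=4.6,interpolation=cv2.INTER_CUBIC)
cv2.imwrite('pics/m3.png',np.hstack([a,b])[:,:,::-1])"
```

```text
tcp [0.5033 0.0754 0.1014] yaw 163.78748846284475 turn [-0.0762 -0.1095  0.0876] shift [-0.0016  0.0004 -0.0026] shift after turn [-0.0016  0.0004 -0.0026] q [ 0.1001  0.0732  2.0815 -0.0006  0.9891 -1.1874] t 7.6333 F [-0.9186 -0.2499 -3.0692] [0.0537 0.2711 0.0396] w 0.2586093616148065 108.45927000045776
```

View pics/m3.png

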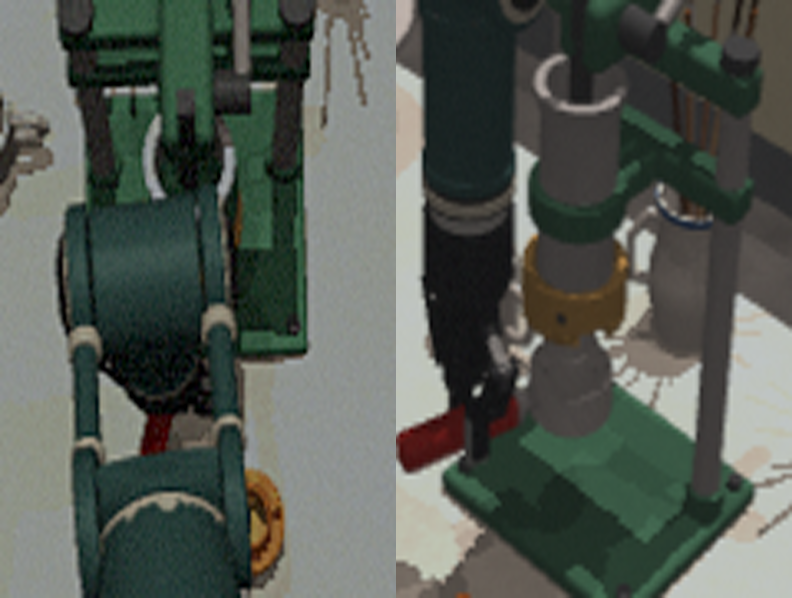

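The top view of the cap is hidden by the arm. The side view shows the cup centred near crop x 570 and the collar near 576, so I'll measure that offset properly.

```bash
python3 -c "
from h import *
S=read_camera('side'); c=S['color'].astype(int)
for v in range(208,222,2): print(v,'G-R',(c[v,320:365,1]-c[v,320:365,0]).tolist())
for v in (193,196): print(v,'R-B',(c[v,320:365,0]-c[v,320:365,2]).tolist())
d=status.read_state()['tool_pos']; a=np.radians(163.79); cap=[d[0]-.1043*np.cos(a),d[1]-.1043*np.sin(a)]; z=d[2]-.0015
print('cap est',cap,z)
t=np.linspace(0,2*np.pi,361)
for n,(x,y),r,zz in (('cup',cap,.038,z+.03),('cup0',cap,.038,z),('collar',(.605,.046),.046,.175),('collar top',(.605,.046),.046,.205)):
    q=proj(S,np.c_[x+r*np.cos(t),y+r*np.sin(t),0*t+zz]); i,j=q[:,0].argmin(),q[:,0].argmax(); print(n,q[i],q[j],(q[i]+q[j])/2,q[:,1].max())
"
```

```text
208 G-R [-4, -5, -4, -6, -4, -1, -2, -5, -11, -14, -9, -3, -4, -5, -5, -4, -5, -3, -4, -3, -3, -4, -3, -3, -5, -4, -5, -5, -4, -3, -4, -4, -4, -4, -4, 2, 5, 6, 5, 1, -11, -11, -11, -11, -10]
210 G-R [-2, -3, -3, -2, -1, -1, 0, -7, -11, -9, -5, -4, -3, -3, -4, -3, -4, -4, -4, -4, -5, -4, -4, -4, -4, -3, -3, -4, -4, -4, -3, -4, -3, -3, -4, -3, 2, 1, -10, -1, 6, 5, 1, -9, -8]
212 G-R [1, 1, 1, -1, 0, 0, 1, 5, 5, 4, 0, -3, -4, -3, -4, -3, -3, -4, -4, -5, -4, -4, -4, -4, -4, -5, -3, -4, -5, -4, -4, -4, -3, -4, -5, 0, 4, 5, 5, 5, 5, 1, -10, -1, 5]
214 G-R [2, -3, -1, -1, -1, -2, -2, -2, -3, -3, -2, -2, -3, -4, -4, -3, -5, -4, -3, -3, -3, -4, -4, -4, -4, -4, -3, -4, -4, -3, -3, -4, -5, -4, -4, 8, 29, 31, 17, 4, 6, 6, 5, 5, 5]
216 G-R [0, -1, -1, 1, -9, -26, -19, -6, -4, -4, -3, -2, -3, -3, -4, -4, -3, -4, -3, -4, -4, -4, -4, -4, -3, -5, -5, -4, -4, -4, -5, -3, -3, -4, -4, 9, 29, 30, 34, 37, 37, 35, 21, 9, 6]
218 G-R [1, -1, 1, -9, -38, -56, -46, -19, -4, -3, -3, -3, -2, -4, -3, -4, -4, -5, -4, -4, -3, -5, -5, -4, -4, -5, -4, -3, -5, -4, -3, -4, -4, -4, -1, 17, 32, 31, 33, 33, 32, 31, 33, 37
[... 298 characters left out ...]
, 16, 15, 21, 26, 29, 34, 45, 50, 49, 47, 48, 44, 40, 39, 38, 23, 11, 3, 5, 6, 9]
196 R-B [-3, 5, 9, 8, 9, 9, 9, 13, 23, 36, 36, 37, 37, 37, 39, 39, 40, 39, 41, 40, 40, 39, 41, 39, 40, 41, 41, 41, 42, 42, 42, 41, 41, 41, 40, 40, 40, 39, 38, 24, 22, 17, 18, 19, 20]
cap est [np.float64(0.6038361587430622), np.float64(0.04535815376321345)] 0.10065560486725447
cup [330.9731 208.4548] [357.0083 209.2908] [343.9907 208.8728] 216.30158296185564
cup0 [330.7362 216.9433] [356.4382 217.654 ] [343.5872 217.2986] 224.73723308542012
collar [328.6626 195.5462] [360.7756 196.3934] [344.7191 195.9698] 204.76523852433505
collar top [328.8795 186.631 ] [361.4224 187.4724] [345.151  187.0517] 195.7365296246212
```

```bash
python3 -c "
from h import *
S=read_camera('side'); c=S['color'].astype(int)
print('cup G-R rows 218..229'); 
for u in range(338,352,2): print(u,(c[218:230,u,1]-c[218:230,u,0]).tolist(), 'collar R-B 198..209',(c[198:210,u,0]-c[198:210,u,2]).tolist())
t=np.linspace(0,2*np.pi,3601)
d=status.read_state()['tool_pos']; a=np.radians(163.79); cap=[d[0]-.1043*np.cos(a),d[1]-.1043*np.sin(a)]; z=d[2]-.0015
for (x,y),r,zz in ((cap,.038,z),((.605,.046),.046,.175)):
    q=proj(S,np.c_[x+r*np.cos(t),y+r*np.sin(t),0*t+zz]); print([max(q[abs(q[:,0]-u)<.3,1]).round(2) for u in range(338,352,2)])
"
```

```text
cup G-R rows 218..229
338 [-4, -4, -4, -4, -4, -2, 21, 35, 35, 34, 34, 34] collar R-B 198..209 [30, 29, 35, 40, 37, 36, 26, 6, 5, 6, 5, 5]
340 [-5, -4, -4, -4, -5, -5, 5, 34, 35, 35, 34, 35] collar R-B 198..209 [23, 1, 21, 39, 38, 39, 32, 12, 6, 5, 5, 6]
342 [-4, -5, -4, -4, -4, -3, -1, 25, 34, 34, 35, 35] collar R-B 198..209 [40, 39, 40, 39, 38, 41, 38, 18, 7, 5, 6, 5]
344 [-4, -4, -5, -4, -4, -4, -2, 25, 34, 34, 35, 37] collar R-B 198..209 [40, 41, 41, 41, 40, 39, 44, 24, 5, 6, 6, 6]
346 [-4, -4, -4, -4, -4, -4, 3, 33, 34, 35, 38, 38] collar R-B 198..209 [42, 41, 41, 40, 31, 5, 6, 5, 6, 6, 7, 6]
348 [-5, -4, -5, -5, -4, -3, 17, 34, 34, 34, 35, 36] collar R-B 198..209 [41, 41, 42, 41, 27, 6, 5, 6, 6, 7, 7, 7]
350 [-4, -3, -3, -4, -4, 7, 33, 33, 34, 34, 35, 34] collar R-B 198..209 [41, 42, 43, 37, 9, 6, 6, 5, 6, 5, 6, 5]
[np.float64(223.82), np.float64(224.3), np.float64(224.57), np.float64(224.66), np.float64(224.62), np.float64(224.39), np.float64(223.94)]
[np.float64(203.83), np.float64(204.29), np.float64(204.58), np.float64(204.74), np.float64(204.76), np.float64(204.68), np.float64(204.46)]
```

The collar's lower edge has a step at u≈345, where it rises about 2.3 px. That could be one of the gaps showing through the rim, so I'll profile the whole edge.

```bash
python3 -c "
from h import *
n=6; A=[read_camera('side') for _ in range(n)]; S=A[0]; c=np.mean([a['color'] for a in A],0); d=c[:,:,0]-c[:,:,2]
t=np.linspace(0,2*np.pi,36001); q=proj(S,np.c_[.605+.046*np.cos(t),.046+.046*np.sin(t),0*t+.175])
for u in range(328,361):
    col=d[192:212,u]; i=np.nonzero(col>22)[0]; i=i.max() if len(i) else -1
    e=192+i+(col[i]-22)/(col[i]-col[i+1]) if i>=0 else 0
    s=q[abs(q[:,0]-u-1.3)<.05]; m=s[:,1].max() if len(s) else 0
    print(u,round(e,2),round(m,2),round(e-m,2))
a=cv2.resize(c[170:235,310:380].astype(np.uint8),None,fx=8,fy=8,interpolation=cv2.INTER_NEAREST); cv2.imwrite('pics/col.png',a[:,:,::-1])
"
```

```text
328 207.82 198.06 9.76
329 208.52 199.47 9.05
330 200.43 200.45 -0.01
331 201.13 201.21 -0.08
332 201.61 201.84 -0.24
333 201.94 202.37 -0.43
334 202.28 202.83 -0.55
335 203.36 203.22 0.14
336 203.57 203.56 0.01
337 203.68 203.85 -0.17
338 204.21 204.09 0.11
339 204.4 204.29 0.1
340 204.53 204.46 0.07
341 204.62 204.59 0.03
342 204.75 204.68 0.07
343 205.09 204.74 0.35
344 205.14 204.76 0.37
345 204.64 204.76 -0.11
346 202.35 204.72 -2.37
347 202.36 204.64 -2.28
348 202.23 204.53 -2.29
349 201.95 204.37 -2.43
350 201.52 204.18 -2.66
351 201.25 203.94 -2.69
352 201.2 203.66 -2.46
353 201.85 203.31 -1.47
354 202.9 202.9 -0.0
355 202.73 202.41 0.32
356 201.88 201.82 0.06
357 200.98 201.09 -0.1
358 199.91 200.12 -0.21
359 197.84 198.64 -0.81
360 195.86 0 195.86
```

View pics/col.png

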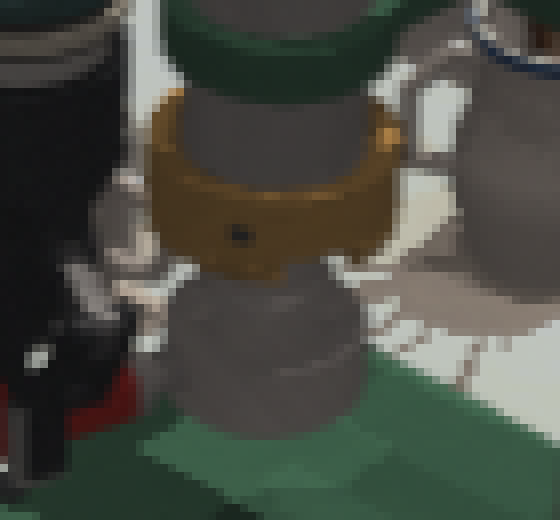

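The averaged crop clearly shows a slot in the collar's lower rim from u≈345.5 to 353.6. That is one of the gaps, so I can work out its azimuth.

```bash
python3 -c "
from h import *
S=read_camera('side'); t=np.radians(np.arange(180,300,.1)); q=proj(S,np.c_[.605+.046*np.cos(t),.046+.046*np.sin(t),0*t+.175])
for off in(1.0,1.3,1.6):
    az=[np.degrees(t[abs(q[:,0]-u-off).argmin()]) for u in(345.5,353.6)]; print(off,az,np.diff(az),'chord',2*46*np.sin(np.radians(np.diff(az)/2)),'handle az',np.mean(az)-120)
go([.505,.0753,.104],163.7)
"
```

```text
1.0 [np.float64(228.49999999999724), np.float64(259.3999999999955)] [30.9] chord [24.5086] handle az 123.94999999999635
1.3 [np.float64(229.59999999999718), np.float64(260.6999999999954)] [31.1] chord [24.6633] handle az 125.14999999999628
1.6 [np.float64(230.5999999999971), np.float64(262.09999999999536)] [31.5] chord [24.9725] handle az 126.34999999999621
tcp [0.5042 0.0753 0.1027] yaw 163.69985459715568 turn [ 0.0028  0.011  -0.0001] shift [-0.0008  0.0002 -0.0013] shift after turn [-0.0008  0.0002 -0.0013] q [ 0.0995  0.0717  2.0804 -0.      0.9893 -1.1868] t 8.1833 F [-0.1249 -0.6941 -3.0795] [ 0.0829  0.3621 -0.049 ] w 0.26322938223343 108.45929145812988
```

>>> drive_tool --pt "0 0 6.45 0 0.0117 0 0" --pt "0 0 6.45 0 0.0117 0 0" --pt "0 0 6.45 0 0.0117 0 0" --pt "0 0 6.45 0 0.0117 0 0" --pt "0 0 6.45 0 0.0117 0 0" --pt "0 0 6.45 0 0.0117 0 0" --pt "0 0 0 0 0 0 0" --pt "0 0 0 0 0 0 0"

```text
time: 8.85
tool_pos: [0.5413, 0.134, 0.1026]
tcp_rot: [1.445, 2.79, 0.0]
wrist_force: [-0.9, 0.6, -3.7]
width: 0.261
grip_force: 108.5
```

```bash
cat >> h.py <<'E'
M=np.array([.605,.046]); D=.1043; Z0=.0015
def at(yaw,below):  # go with cap on mouth axis, handle azimuth yaw, origin `below` m under mouth
    a=np.radians(yaw); go([*(M+D*np.array([np.cos(a),np.sin(a)])),.175-below+Z0],yaw)
E
python3 -c "
from h import *
at(125,.058)"
```

```text
tcp [0.5413 0.134  0.1026] yaw 125.2436067442256 turn [0.0071 0.0035 0.2436] shift [-0.0043  0.0017 -0.0158] shift after turn [-0.0043  0.0017 -0.0159] q [ 0.1981  0.1594  1.9819 -0.      1.0002 -0.4171] t 8.85 F [-0.8985  0.645  -3.7322] [ 0.2653  0.2712 -0.0384] w 0.26137478790960206 108.4870183467865
```

>>> drive_tool --pt "0 0 0.25 -0.0022 0.0009 -0.005 0" --pt "0 0 0 -0.0022 0.0009 -0.005 0" --pt "0 0 0 0 0 -0.006 0" --pt "0 0 0 0 0 0 0" --pt "0 0 0 0 0 0 0"

```text
time: 9.27
tool_pos: [0.5457, 0.131, 0.1197]
tcp_rot: [1.455, 2.782, 0.002]
wrist_force: [0.9, 0.7, -4.2]
width: 0.261
grip_force: 108.5
```

```bash
python3 -c "
from h import *
at(125,.054)
A=[read_camera('side') for _ in range(4)]; S=A[0]; c=np.mean([a['color'] for a in A],0); g=c[:,:,1]-c[:,:,0]
print('t',status.read_state()['time'])
for v in (203,206,209,212): print(v,g[v,326:362].astype(int).tolist())
d=status.read_state(); R=Ro.from_rotvec(d['tcp_rot']).as_matrix(); cap=d['tool_pos']-R[:,0]*D; z=d['tool_pos'][2]-Z0; print('cap',cap[:2],z)
t=np.linspace(0,2*np.pi,3601); 
for zz in(z+.03,z):
    q=proj(S,np.c_[cap[0]+.038*np.cos(t),cap[1]+.038*np.sin(t),0*t+zz]); i,j=q[:,0].argmin(),q[:,0].argmax(); print('cup model',q[i],q[j],q[:,1].max())
for u in range(336,352,2): print(u,g[208:224,u].astype(int).tolist())
T=read_camera('top')
cv2.imwrite('pics/m5.png',np.hstack([cv2.resize(T['color'][150:240,270:370],None,fx=4,fy=4),cv2.resize(c[150:240,300:400].astype(np.uint8),None,fx=4,fy=4,interpolation=cv2.INTER_CUBIC)])[:,:,::-1])
"
```

```text
tcp [0.5457 0.131  0.1197] yaw 124.77283214727676 turn [ 0.1071  0.0474 -0.2271] shift [ 0.0007 -0.0002 -0.0028] shift after turn [ 0.0007 -0.0002 -0.0028] q [ 0.1912  0.1455  1.9625  0.      1.0315 -0.4157] t 9.2667 F [ 0.9442  0.695  -4.2477] [ 0.2659  0.2323 -0.0246] w 0.26147358328112125 108.49699974060059
t 9.4667
203 [-3, -3, -3, -3, -3, -3, -3, -4, -9, -15, -17, -16, -15, -15, -16, -19, -20, -19, -19, -18, -4, -3, -4, -4, -3, -3, -3, -4, -7, -7, -8, -9, -9, -10, -10, -8]
206 [-3, -3, -3, -3, -2, -4, -3, -4, -3, -3, -4, -3, -4, -3, -4, -3, -3, -4, -4, -4, -3, -4, -4, -4, -3, -4, -4, -3, -4, -3, -7, -11, -9, -9, -10, -10]
209 [-11, -11, -8, -8, -9, -3, -3, -3, -3, -3, -3, -3, -4, -3, -3, -3, -4, -4, -4, -4, -3, -3, -3, -3, -3, -3, -3, -3, -4, -2, 2, 4, 0, -10, -9, -9]
212 [5, 5, 5, 4, 1, -3, -3, -3, -3, -3, -3, -3, -3, -3, -3, -3, -4, -3, -4, -4, -3, -3, -4, -4, -3, -4, -4, -3, -4, 0, 3, 5, 5, 5, 4, 1]
cap [0.6042 0.0454] 0.11689375782445327
cup model [331.1754 203.8371] [357.3901 204.593 ] 211.57217252933677
cup model [330.9343 212.3127] [356.8113 213.073 ] 220.128181701364
336 [-4, -3, -3, -4, -3, -4, -3, -4, -3, -3, 1, 17, 19, 34, 34, 34]
338 [-3, -4, -3, -3, -3, -3, -4, -3, -4, -3, -3, 12, 33, 33, 34, 34]
340 [-3, -3, -3, -4, -3, -4, -3, -3, -3, -3, -3, 2, 33, 34, 34, 34]
342 [-3, -4, -3, -3, -4, -3, -4, -3, -3, -4, -4, 1, 29, 33, 34, 34]
344 [-3, -4, -3, -4, -4, -4, -3, -3, -4, -3, -4, 0, 30, 34, 34, 34]
346 [-3, -3, -4, -3, -3, -4, -4, -4, -4, -3, -3, 3, 33, 33, 34, 34]
348 [-4, -3, -3, -3, -4, -4, -4, -3, -3, -5, -2, 14, 33, 33, 34, 33]
350 [-3, -3, -4, -4, -3, -4, -3, -3, -4, -3, 5, 27, 28, 34, 34, 33]
```

View pics/m5.png

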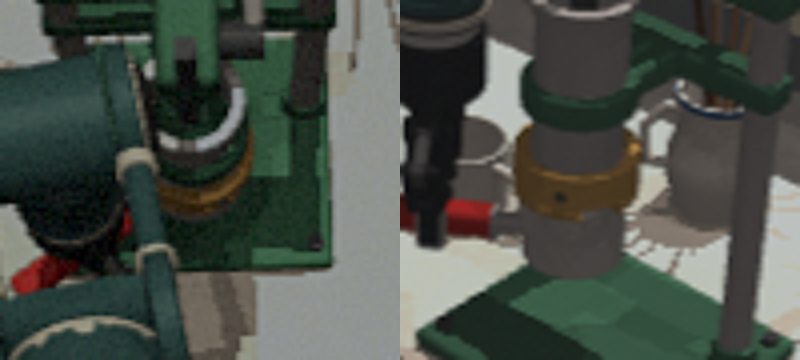

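The cap sits coaxially under the collar in the side view, with the cup centre at u≈343 and the collar centre at about 343.4. I raise it gently and watch the forces.

>>> drive_tool --pt "0 0 0 0.0003 0 -0.002 0" --pt "0 0 0 0 0 -0.002 0" --pt "0 0 0 0 0 -0.002 0" --pt "0 0 0 0 0 -0.002 0" --pt "0 0 0 0 0 0 0"

```text
time: 9.93
tool_pos: [0.5454, 0.1316, 0.1273]
tcp_rot: [1.456, 2.783, 0.001]
wrist_force: [0.8, 0.3, -2.9]
width: 0.261
grip_force: 108.5
```

```bash
python3 -c "
from h import *
at(125,.048)"
```

```text
tcp [0.5454 0.1316 0.1273] yaw 124.77963847022068 turn [ 0.059   0.0274 -0.2203] shift [ 0.     -0.0003 -0.0012] shift after turn [ 0.     -0.0003 -0.0012] q [ 0.1924  0.1376  1.956  -0.      1.0468 -0.4146] t 9.9333 F [ 0.7558  0.2749 -2.9392] [0.2513 0.1804 0.0147] w 0.2605097322560552 108.49406361579895
```

>>> drive_tool --pt "0 0 0 0 0 -0.001 0" --pt "0 0 0 0 0 -0.001 0" --pt "0 0 0 0 0 -0.001 0" --pt "0 0 0 0 0 0 0"

```text
time: 10.27
tool_pos: [0.545, 0.1315, 0.1299]
tcp_rot: [1.456, 2.783, 0.0]
wrist_force: [0.3, -0.5, -3.6]
width: 0.26
grip_force: 108.5
```

>>> drive_tool --pt "0 0 0 0 0 -0.001 0" --pt "0 0 0 0 0 -0.001 0" --pt "0 0 0 0 0 -0.001 0" --pt "0 0 0 0 0 0 0"

```text
time: 10.6
tool_pos: [0.5451, 0.1315, 0.1329]
tcp_rot: [1.456, 2.783, 0.0]
wrist_force: [-0.5, 0.6, -2.7]
width: 0.263
grip_force: 108.5
```

No contact at −43.6 mm, so the lugs are in the gap. I keep going up.

>>> drive_tool --pt "0 0 0 0 0 -0.0015 0" --pt "0 0 0 0 0 -0.0015 0" --pt "0 0 0 0 0 -0.0015 0" --pt "0 0 0 0 0 0 0"

```text
time: 10.93
tool_pos: [0.5446, 0.1315, 0.1368]
tcp_rot: [-1.456, -2.783, 0.0]
wrist_force: [1.5, 0.6, -6.8]
width: 0.263
grip_force: 108.0
```

>>> drive_tool --pt "0 0 0 0 0 -0.0015 0" --pt "0 0 0 0 0 -0.0015 0" --pt "0 0 0 0 0 -0.0015 0" --pt "0 0 0 0 0 0 0"

```text
time: 11.27
tool_pos: [0.5446, 0.1316, 0.1415]
tcp_rot: [-1.456, -2.783, 0.0]
wrist_force: [-0.2, 0.1, -8.2]
width: 0.262
grip_force: 108.2
```

>>> drive_tool --pt "0 0 0 0 0 -0.001 0" --pt "0 0 0 0 0 -0.001 0" --pt "0 0 0 0 0 -0.001 0" --pt "0 0 0 0 0 0 0"

```text
time: 11.6
tool_pos: [0.5446, 0.1315, 0.1446]
tcp_rot: [-1.456, -2.783, 0.0]
wrist_force: [-0.3, 1.4, -9.4]
width: 0.264
grip_force: 108.2
```

>>> drive_tool --pt "0 0 0 0 0 -0.0008 0" --pt "0 0 0 0 0 0 0"

```text
time: 11.77
tool_pos: [0.5446, 0.1315, 0.1453]
tcp_rot: [-1.456, -2.783, 0.0]
wrist_force: [-0.6, 1.5, -9.6]
width: 0.262
grip_force: 108.3
```

>>> drive_tool --pt "0 0 0 0 0 -0.0008 0" --pt "0 0 0 0 0 0 0"

```text
time: 11.93
tool_pos: [0.5446, 0.1315, 0.1461]
tcp_rot: [-1.456, -2.783, 0.0]
wrist_force: [0.3, 1.3, -8.8]
width: 0.259
grip_force: 108.2
```

```bash
python3 -c "
from h import *
at(125,.030)"
```

```text
tcp [0.5446 0.1315 0.1461] yaw 124.76887520145809 turn [-0.026  -0.0194 -0.2311] shift [-0.0003  0.0004 -0.0004] shift after turn [-0.0004  0.0004 -0.0004] q [ 0.1924  0.1181  1.9401  0.0001  1.0839 -0.4145] t 11.9333 F [ 0.3399  1.2904 -8.8024] [0.8604 0.5989 0.058 ] w 0.2593597657277326 108.24504733085632
```

>>> drive_tool --pt "0 0 -1.5 0 -0.0027 0 0" --pt "0 0 -2 -0.0001 -0.0036 0 0" --pt "0 0 -2 -0.0001 -0.0036 0 0" --pt "0 0 0 0 0 0 0"

```text
time: 12.27
tool_pos: [0.5373, 0.1251, 0.1464]
tcp_rot: [1.319, 2.85, 0.0]
wrist_force: [1.4, 0.7, -10.1]
width: 0.262
grip_force: 108.3
```

```bash
python3 -c "
from h import *
at(130.5,.030)"
```

```text
tcp [0.5373 0.1251 0.1464] yaw 130.3370123544814 turn [ 0.0317  0.0447 -0.163 ] shift [ 0.0002  0.0001 -0.0001] shift after turn [ 0.0002  0.0001 -0.0001] q [ 0.1839  0.1009  1.9588 -0.0005  1.0811 -0.5199] t 12.2667 F [  1.3598   0.6689 -10.0635] [0.6591 0.2703 0.1468] w 0.2615720440383855 108.31016778945923
```

Turning freely, so I continue in moderate steps.

>>> drive_tool --pt "0 0 -2 -0.0001 -0.0036 0 0" --pt "0 0 -2 -0.0001 -0.0036 0 0" --pt "0 0 -2 -0.0001 -0.0036 0 0" --pt "0 0 -2 -0.0001 -0.0036 0 0" --pt "0 0 0 0 0 0 0"

```text
time: 12.68
tool_pos: [0.527, 0.115, 0.1464]
tcp_rot: [1.119, 2.935, 0.0]
wrist_force: [1.0, 2.4, -9.1]
width: 0.263
grip_force: 108.4
```

```bash
python3 -c "
from h import *
at(138.5,.030)"
```

```text
tcp [0.527  0.115  0.1464] yaw 138.2736198940455 turn [ 0.0144  0.0324 -0.2264] shift [ 0.0002 -0.     -0.0001] shift after turn [ 0.0002 -0.     -0.0001] q [ 0.1689  0.0782  1.9836 -0.0003  1.0793 -0.6735] t 12.6833 F [ 1.0468  2.4048 -9.118 ] [0.7538 0.4684 0.1722] w 0.262874617319616 108.44532251358032
```

>>> drive_tool --pt "0 0 -2 -0.0001 -0.0036 0 0" --pt "0 0 -2 -0.0001 -0.0036 0 0" --pt "0 0 -2 -0.0001 -0.0036 0 0" --pt "0 0 -2 -0.0001 -0.0036 0 0" --pt "0 0 -2 0 -0.0036 0 0" --pt "0 0 -2 0 -0.0036 0 0" --pt "0 0 0 0 0 0 0"

```text
time: 13.27
tool_pos: [0.5142, 0.0975, 0.1462]
tcp_rot: [-0.807, -3.036, 0.0]
wrist_force: [0.9, 0.9, -9.3]
width: 0.265
grip_force: 108.4
```

```bash
python3 -c "
from h import *
at(150.5,.030)"
```

```text
tcp [0.5142 0.0975 0.1462] yaw 150.23511115164723 turn [-0.0163 -0.0001 -0.2649] shift [-0.0001 -0.0001 -0.0003] shift after turn [-0.0001 -0.0001 -0.0003] q [ 0.14    0.0484  2.0156 -0.0003  1.0779 -0.9112] t 13.2667 F [ 0.8936  0.8813 -9.2962] [0.6132 0.5005 0.2343] w 0.2648605941077718 108.40980291366577
```

>>> drive_tool --pt "0 0 -2 0 -0.0036 0 0" --pt "0 0 -2 0 -0.0036 0 0" --pt "0 0 -2 -0.0001 -0.0036 0 0" --pt "0 0 -2 -0.0001 -0.0036 0 0" --pt "0 0 -2 -0.0001 -0.0036 0 0" --pt "0 0 -2 -0.0001 -0.0036 0 0" --pt "0 0 -2 -0.0001 -0.0036 0 0" --pt "0 0 0 0 0 0 0"

```text
time: 13.93
tool_pos: [0.5043, 0.0744, 0.1461]
tcp_rot: [-0.431, -3.111, 0.001]
wrist_force: [1.1, 2.2, -9.6]
width: 0.263
grip_force: 108.5
```

```bash
python3 -c "
from h import *
at(164.5,.030)"
```

```text
tcp [0.5043 0.0744 0.1461] yaw 164.21008136442538 turn [-0.0294 -0.0404 -0.2899] shift [-0.0003 -0.0004 -0.0004] shift after turn [-0.0003 -0.0004 -0.0004] q [ 0.0977  0.0229  2.0422 -0.0003  1.0773 -1.1974] t 13.9333 F [ 1.0978  2.1509 -9.5549] [0.4775 0.7161 0.1987] w 0.26253281343328705 108.54486107826233
```

Almost there, so I use smaller steps towards the stop.

>>> drive_tool --pt "0 0 -2 -0.0001 -0.0036 0 0" --pt "0 0 -2 -0.0001 -0.0036 0 0" --pt "0 0 -1 -0.0001 -0.0018 0 0" --pt "0 0 -1 0 -0.0018 0 0" --pt "0 0 0 0 0 0 0"

```text
time: 14.35
tool_pos: [0.5021, 0.064, 0.1461]
tcp_rot: [-0.267, -3.129, -0.0]
wrist_force: [-0.6, 2.9, -9.3]
width: 0.261
grip_force: 108.5
```

>>> drive_tool --pt "0 0 -0.8 0 -0.0015 0 0" --pt "0 0 -0.8 0 -0.0015 0 0" --pt "0 0 0 0 0 0 0"

```text
time: 14.6
tool_pos: [0.5017, 0.0609, 0.1461]
tcp_rot: [-0.222, -3.133, 0.0]
wrist_force: [0.1, 2.5, -8.8]
width: 0.259
grip_force: 108.5
```

```bash
python3 -c "
from h import *
at(172,.030)"
```

```text
tcp [0.5017 0.0609 0.1461] yaw 171.90609914381733 turn [-0.0047 -0.0252 -0.0939] shift [-0.0001 -0.0004 -0.0004] shift after turn [-0.0001 -0.0004 -0.0004] q [ 0.0716  0.0141  2.0512  0.      1.0767 -1.358 ] t 14.6 F [ 0.0779  2.48   -8.7808] [0.4554 0.8358 0.2601] w 0.2588049387823757 108.5331666469574
```

>>> drive_tool --pt "0 0 -1 0 -0.0018 0 0" --pt "0 0 -0.8 0 -0.0014 0 0" --pt "0 0 0 0 0 0 0"

```text
time: 14.85
tool_pos: [0.5014, 0.0576, 0.1462]
tcp_rot: [-0.172, -3.137, 0.0]
wrist_force: [-0.3, 2.9, -9.8]
width: 0.263
grip_force: 108.5
```

>>> drive_tool --pt "0 0 -0.8 0 -0.0014 0 0" --pt "0 0 0 0 0 0 0"

```text
time: 15.02
tool_pos: [0.5013, 0.0562, 0.1462]
tcp_rot: [-0.15, -3.138, 0.0]
wrist_force: [-0.5, 2.3, -9.0]
width: 0.266
grip_force: 108.5
```

>>> drive_tool --pt "0 0 -0.8 0 -0.0014 0 0" --pt "0 0 0 0 0 0 0"

```text
time: 15.18
tool_pos: [0.5012, 0.0549, 0.1462]
tcp_rot: [-0.128, -3.139, 0.0]
wrist_force: [-0.6, 3.1, -9.2]
width: 0.262
grip_force: 108.5
```

>>> drive_tool --pt "0 0 -0.8 0 -0.0014 0 0" --pt "0 0 0 0 0 0 0"

```text
time: 15.35
tool_pos: [0.5011, 0.0535, 0.1462]
tcp_rot: [0.106, 3.14, -0.0]
wrist_force: [-0.6, 3.2, -9.0]
width: 0.26
grip_force: 108.5
```

```bash
python3 -c "
from h import *
at(176,.030)"
```

```text
tcp [0.5011 0.0535 0.1462] yaw 176.12277112875836 turn [-0.0037  0.0026  0.1228] shift [ 0.0001 -0.0002 -0.0003] shift after turn [ 0.0001 -0.0002 -0.0003] q [ 0.0569  0.0109  2.0542 -0.0001  1.0764 -1.4462] t 15.35 F [-0.5811  3.1501 -8.9998] [0.4118 0.8338 0.2324] w 0.2602157747592394 108.54963183403015
```

Still no stop. I go on one degree at a time.

>>> drive_tool --pt "0 0 -0.8 0 -0.0014 0 0" --pt "0 0 0 0 0 0 0"

```text
time: 15.52
tool_pos: [0.501, 0.0521, 0.1462]
tcp_rot: [0.085, 3.14, -0.0]
wrist_force: [-0.8, 3.9, -9.7]
width: 0.263
grip_force: 108.5
```

>>> drive_tool --pt "0 0 -0.8 0 -0.0014 0 0" --pt "0 0 0 0 0 0 0"

```text
time: 15.68
tool_pos: [0.5009, 0.0509, 0.1462]
tcp_rot: [-0.064, -3.141, -0.001]
wrist_force: [-0.6, 3.7, -9.2]
width: 0.258
grip_force: 108.5
```

>>> drive_tool --pt "0 0 -0.8 0 -0.0014 0 0" --pt "0 0 0 0 0 0 0"

```text
time: 15.85
tool_pos: [0.5009, 0.05, 0.1462]
tcp_rot: [0.043, 3.141, 0.002]
wrist_force: [-0.4, 5.7, -8.8]
width: 0.265
grip_force: 108.6
```

>>> drive_tool --pt "0 0 -0.5 0 -0.0009 0 0" --pt "0 0 0 0 0 0 0" --pt "0 0 0 0 0 0 0"

```text
time: 16.1
tool_pos: [0.5008, 0.0496, 0.1462]
tcp_rot: [-0.031, -3.141, -0.004]
wrist_force: [-0.4, 6.7, -8.5]
width: 0.265
grip_force: 108.7
```

```bash
python3 -c "
from h import *
at(178,.037)"
```

```text
tcp [0.5008 0.0496 0.1462] yaw 178.85749277499934 turn [ 0.1403 -0.0042  0.8575] shift [0.0001 0.0001 0.0067] shift after turn [0.0001 0.0001 0.0067] q [ 0.0474  0.0094  2.0557  0.0028  1.0764 -1.5047] t 16.1 F [-0.366   6.7008 -8.5072] [ 0.8557  0.8992 -0.7519] w 0.26462580948171394 108.69659543037415
```

The stop is met: the reaction rose to about 1 N·m and the tool lags its command. I back off slightly and lower the cap by feel.

>>> drive_tool --pt "0 0 0.8 0 0.0014 0 0" --pt "0 0 0.4 0 0.0007 0 0" --pt "0 0 0 0 0 0.001 0" --pt "0 0 0 0 0 0.001 0" --pt "0 0 0 0 0 0.001 0" --pt "0 0 0 0 0 0 0"

```text
time: 16.6
tool_pos: [0.5014, 0.0506, 0.1443]
tcp_rot: [0.061, 3.14, 0.0]
wrist_force: [-4.6, 3.1, -1.2]
width: 0.26
grip_force: 109.8
```

>>> drive_tool --pt "0 0 0 0 0 0.0008 0" --pt "0 0 0 0 0 0 0"

```text
time: 16.77
tool_pos: [0.5015, 0.0507, 0.1439]
tcp_rot: [0.06, 3.139, 0.0]
wrist_force: [-5.8, 3.0, -0.4]
width: 0.261
grip_force: 110.0
```

>>> drive_tool --pt "0 0 0 0 0 0.0008 0" --pt "0 0 0 0 0 0 0"

```text
time: 16.93
tool_pos: [0.5015, 0.0506, 0.1433]
tcp_rot: [0.06, 3.139, -0.0]
wrist_force: [-6.5, 4.1, 1.3]
width: 0.263
grip_force: 110.1
```

>>> drive_tool --pt "0 0 0 0 0 0.0008 0" --pt "0 0 0 0 0 0 0"

```text
time: 17.1
tool_pos: [0.5015, 0.0507, 0.1425]
tcp_rot: [0.06, 3.139, -0.0]
wrist_force: [-7.3, 4.3, 1.7]
width: 0.261
grip_force: 110.2
```

```bash
python3 -c "
from h import *
at(178,.037)"
```

```text
tcp [0.5015 0.0507 0.1425] yaw 177.79672542515573 turn [ 0.0015  0.1063 -0.2033] shift [ 0.0007 -0.001   0.003 ] shift after turn [ 0.0007 -0.001   0.003 ] q [ 0.0513  0.0138  2.0587 -0.0002  1.0673 -1.4809] t 17.1 F [-7.328   4.3459  1.6827] [ 0.3432  0.7667 -0.1136] w 0.2611664832452947 110.20985126495361
```

The support force appears at −32 mm, so the lugs are on the sill beside the notch. I lift, back off 2° and try again.

>>> drive_tool --pt "0 0 0 0 0 -0.0015 0" --pt "0 0 0 0 0 -0.0015 0" --pt "0 0 1 0 0.0018 0 0" --pt "0 0 1 0 0.0018 0 0" --pt "0 0 0 0 0 0 0"

```text
time: 17.52
tool_pos: [0.5013, 0.0538, 0.1436]
tcp_rot: [0.117, 3.139, -0.002]
wrist_force: [-0.7, -1.4, -8.3]
width: 0.265
grip_force: 108.7
```

>>> drive_tool --pt "0 0 0 0 0 0.001 0" --pt "0 0 0 0 0 0.001 0" --pt "0 0 0 0 0 0 0"

```text
time: 17.77
tool_pos: [0.5012, 0.0538, 0.1415]
tcp_rot: [0.116, 3.139, -0.001]
wrist_force: [1.5, -0.6, -8.3]
width: 0.258
grip_force: 108.7
```

>>> drive_tool --pt "0 0 0 0 0 0.001 0" --pt "0 0 0 0 0 0 0"

```text
time: 17.93
tool_pos: [0.5013, 0.0539, 0.1408]
tcp_rot: [0.116, 3.139, -0.001]
wrist_force: [0.4, -1.7, -7.6]
width: 0.257
grip_force: 108.9
```

```bash
python3 -c "
from h import *
at(176,.037)"
```

```text
tcp [0.5013 0.0539 0.1408] yaw 175.7656102168898 turn [-0.0246  0.0285 -0.2344] shift [ 0.0003 -0.0007  0.0013] shift after turn [ 0.0003 -0.0007  0.0013] q [ 0.0581  0.0169  2.059  -0.0006  1.0652 -1.4385] t 17.9333 F [ 0.3798 -1.7018 -7.6015] [-0.179   0.5687 -0.1288] w 0.2568874864734852 108.8662040233612
```

>>> drive_tool --pt "0 0 0 0 0 0.0007 0" --pt "0 0 0 0 0 0 0"

```text
time: 18.1
tool_pos: [0.5014, 0.0539, 0.1404]
tcp_rot: [0.116, 3.139, -0.001]
wrist_force: [0.0, -2.4, -5.7]
width: 0.259
grip_force: 109.0
```

>>> drive_tool --pt "0 0 0 0 0 0.0007 0" --pt "0 0 0 0 0 0 0"

```text
time: 18.27
tool_pos: [0.5015, 0.054, 0.1399]
tcp_rot: [0.116, 3.138, -0.0]
wrist_force: [-1.4, -2.0, -4.1]
width: 0.262
grip_force: 109.2
```

>>> drive_tool --pt "0 0 0 0 0 0.0007 0" --pt "0 0 0 0 0 0 0"

```text
time: 18.43
tool_pos: [0.5016, 0.0541, 0.1396]
tcp_rot: [0.116, 3.138, -0.0]
wrist_force: [-1.6, -3.6, -2.5]
width: 0.258
grip_force: 109.7
```

```bash
python3 -c "
from h import *
at(176,.037)"
```

```text
tcp [0.5016 0.0541 0.1396] yaw 175.7712969072575 turn [-0.0116  0.0807 -0.2287] shift [ 0.0006 -0.0008  0.0001] shift after turn [ 0.0006 -0.0008  0.0001] q [ 0.0583  0.0182  2.0602 -0.0004  1.0618 -1.4385] t 18.4333 F [-1.5664 -3.5914 -2.4931] [-0.4894  0.3795 -0.2964] w 0.25807260257130443 109.7232985496521
```

The cap now settles at about −37 mm, roughly 3 mm lower than the sill contact, so the lugs are in the notches. I unload it and release carefully.

>>> drive_tool --pt "0 0 0 0 0 0.0007 0" --pt "0 0 0 0 0 0 0"

```text
time: 18.6
tool_pos: [0.5017, 0.0541, 0.1393]
tcp_rot: [0.116, 3.138, -0.0]
wrist_force: [-3.8, -2.6, 3.6]
width: 0.257
grip_force: 110.4
```

>>> drive_tool --pt "0 0 0 0 0 0 0" --pt "0 0 0 0 0 0 0" --pt "0 0 0 0 0 0 0" --force 25

```text
time: 18.85
tool_pos: [0.5017, 0.0541, 0.1393]
tcp_rot: [0.116, 3.138, -0.0]
wrist_force: [-3.3, -3.6, 3.1]
width: 0.26
grip_force: 110.4
```

>>> drive_tool --pt "0 0 0 0 0 0 0.3" --pt "0 0 0 0 0 0 0.35" --pt "0 0 0 0 0 0 0.45" --pt "0 0 0 0 0 0 0.6" --pt "0 0 0 0 0 0 0.8" --pt "0 0 0 0 0 0 0.8"

```text
time: 19.35
tool_pos: [0.5013, 0.0544, 0.1381]
tcp_rot: [0.115, 3.139, 0.0]
wrist_force: [0.3, -0.2, -0.1]
width: 0.792
grip_force: 0.0
```

```bash
python3 -c "
from h import *
at(176,.037)
S=read_camera('side');T=read_camera('top')
cv2.imwrite('pics/m6.png',np.hstack([cv2.resize(T['color'][150:250,270:370],None,fx=4,fy=4),cv2.resize(S['color'][150:250,290:390],None,fx=4,fy=4,interpolation=cv2.INTER_CUBIC)])[:,:,::-1])"
```

```text
tcp [0.5013 0.0544 0.1381] yaw 175.7858673954552 turn [ 0.0147  0.024  -0.2141] shift [ 0.0002 -0.0012 -0.0014] shift after turn [ 0.0002 -0.0012 -0.0014] q [ 0.0586  0.0198  2.0616  0.0002  1.0598 -1.4387] t 19.35 F [ 0.3245 -0.2098 -0.1191] [-0.0332 -0.0662  0.0275] w 0.7915657213113311 0.0
```

View pics/m6.png

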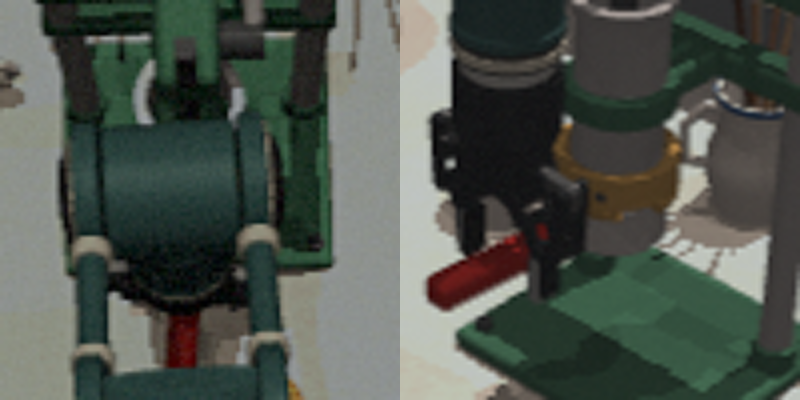

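The cap hangs in the collar with its red handle level at the front and the fingers open. I retreat straight up, then outward.

>>> drive_tool --pt "0 0 0 0 0 -0.004 0.9" --pt "0 0 0 0 0 -0.01 0.9" --pt "0 0 0 0.001 0 -0.02 0.9" --pt "0 0 0 0.003 0 -0.025 0.9" --pt "0 0 0 0.01 0 -0.02 0.9" --pt "0 0 0 0.015 0 -0.01 0.9" --pt "0 0 0 0.015 0 0 0.9" --pt "0 0 0 0 0 0 0.9"

```text
time: 20.12
tool_pos: [0.4562, 0.0577, 0.2291]
tcp_rot: [0.115, 3.137, 0.001]
wrist_force: [-0.7, 0.1, -0.8]
width: 0.901
grip_force: 0.0
```

```bash
python3 -c "
from h import *
A=[read_camera('side') for _ in range(4)]; S=A[0]; c=np.mean([a['color'] for a in A],0); g=c[:,:,1]-c[:,:,0]
at(176,.037); 
for u in range(338,352,3): print(u,g[198:218,u].astype(int).tolist())
t=np.linspace(0,2*np.pi,3601)
for b in(.035,.037,.0395): print(b,proj(S,np.c_[.605+.038*np.cos(t),.046+.038*np.sin(t),0*t+.175-b])[:,1].max())
b=(290,180,345,260); r=color(S,(0,140,50),(8,255,255),b)|color(S,(174,140,50),(180,255,255),b); v,u=np.nonzero(r); q=plane(S,np.c_[u,v],.158); print('handle centre',q.mean(0),len(u),'slope px',np.polyfit(u,v,1))
a=np.radians(176); e=proj(S,np.array([[.605+d*np.cos(a),.046+d*np.sin(a),.158] for d in(.06,.17)])); print('level slope',(e[1,1]-e[0,1])/(e[1,0]-e[0,0]),e)
cv2.imwrite('pics/m7.png',cv2.resize(c[150:270,280:400].astype(np.uint8),None,fx=4.5,fy=4.5,interpolation=cv2.INTER_CUBIC)[:,:,::-1])"
```

```text
tcp [0.4576 0.0574 0.2271] yaw 175.77470315954656 turn [-0.0002  0.0253 -0.2253] shift [-0.0435 -0.001   0.0876] shift after turn [-0.0435 -0.0011  0.0876] q [ 0.0709 -0.1475  2.0458 -0.0001  1.2429 -1.4261] t 20.3167 F [-0.5939  0.2373 -0.7555] [0.0036 0.0231 0.014 ] w 0.8991117583145334 0.0
338 [-13, -13, -16, -16, -15, -15, -12, -4, -4, -3, -4, -4, -4, -4, -2, 10, 18, 12, 13, 12]
341 [-14, -10, -12, -17, -17, -18, -15, -5, -4, -4, -3, -3, -4, -4, -4, -3, 15, 12, 12, 12]
344 [-17, -16, -17, -17, -17, -19, -22, -11, -4, -3, -2, -4, -3, -4, -4, -2, 18, 26, 28, 31]
347 [-17, -17, -16, -17, -13, -4, -4, -3, -3, -3, -3, -4, -3, -4, -3, 1, 30, 30, 31, 31]
350 [-17, -17, -17, -17, -7, -4, -3, -4, -3, -4, -4, -3, -3, -4, -1, 26, 30, 31, 28, 28]
0.035 213.37039418878
0.037 213.94422386637046
0.0395 214.66008806844818
handle centre [0.4891 0.0572 0.158 ] 297 slope px [ -0.4559 358.3525]
level slope -0.5022034594679362 [[329.1129 208.3964]
 [299.1109 223.4635]]
```

View pics/m7.png

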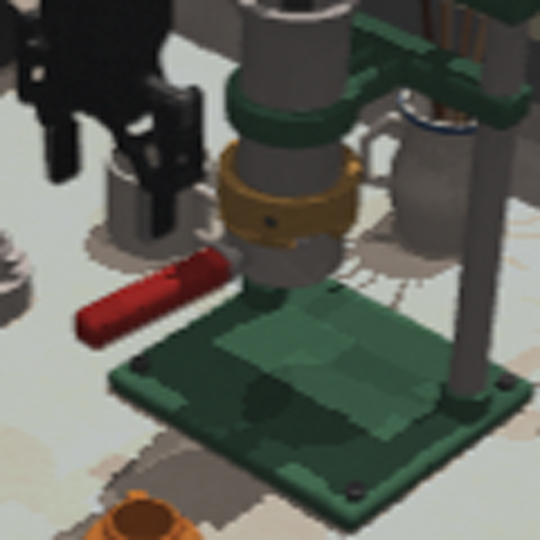

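The arm is well clear and the cap hangs in the collar, its cup bottom at row 213.6, which matches −37 mm. I check levelness with a rendered handle model, since a plain line fit is biased.

```bash
python3 -c "
from h import *
S=read_camera('side')
b=(290,180,345,260); r=color(S,(0,140,50),(8,255,255),b)|color(S,(174,140,50),(180,255,255),b); v,u=np.nonzero(r)
print('obs',np.polyfit(u,v,1)[0],cv2.fitLine(np.c_[u,v].astype(np.float32),cv2.DIST_L2,0,.01,.01).ravel()[:2],u.min(),u.max(),v.mean(),u.mean())
B=np.array([(-x,y,z) for x in(.062,.168) for y in(-.012,.012) for z in(.009,.031)])
for yaw in(174,176,178):
  for tilt in(-4,-2,0,2):
    W=Ro.from_euler('yz',[tilt,yaw-180],degrees=True).apply(B)+[.605,.046,.138]
    im=np.zeros((480,640),np.uint8); cv2.fillConvexPoly(im,cv2.convexHull(proj(S,W).astype(np.float32)).round().astype(np.int32),1)
    v,u=np.nonzero(im); d=cv2.fitLine(np.c_[u,v].astype(np.float32),cv2.DIST_L2,0,.01,.01).ravel(); print(yaw,'tip z',W[:,2].max()-.169,tilt,np.polyfit(u,v,1)[0].round(3),d[:2],v.mean(),u.mean())
"
```

```text
obs -0.45032553849630746 [ 0.9007 -0.4345] 297 330 215.54333333333332 313.31333333333333
174 tip z -0.00440041581408121 -4 -0.444 [ 0.8898 -0.4564] 218.0 313.0
174 tip z -0.0021826531579630937 -2 -0.421 [ 0.9   -0.436] 216.58405172413794 313.2801724137931
174 tip z 0.0 0 -0.411 [ 0.9043 -0.427 ] 214.9082774049217 313.50782997762866
174 tip z 0.0058442310836121225 2 -0.374 [ 0.917  -0.3989] 214.01268498942918 313.50528541226214
176 tip z -0.00440041581408121 -4 -0.495 [ 0.865  -0.5019] 218.51694915254237 313.6779661016949
176 tip z -0.0021826531579630937 -2 -0.477 [ 0.8754 -0.4835] 217.1006711409396 314.0089485458613
176 tip z 0.0 0 -0.427 [ 0.8968 -0.4424] 215.91611479028697 314.51434878587196
176 tip z 0.0058442310836121225 2 -0.406 [ 0.9036 -0.4284] 214.83333333333334 314.20940170940173
178 tip z -0.00440041581408121 -4 -0.537 [ 0.8499 -0.527 ] 219.30444444444444 314.93555555555554
178 tip z -0.0021826531579630937 -2 -0.485 [ 0.8706 -0.4919] 217.8755458515284 315.16157205240177
178 tip z 0.0 0 -0.442 [ 0.889  -0.4579] 216.51230425055928 315.00671140939596
178 tip z 0.0058442310836121225 2 -0.434 [ 0.8926 -0.4509] 215.32181425485962 315.1144708423326
```

The handle matches the level model at about 175–176°. I hand the job in.

```bash
python3 -c "
from workcell import workorder
print(workorder.finish_job())"
```

```text
the job is handed in; nothing more can be done
None
```

The job is handed in. The red-handled cap hangs locked in the collar, level by camera and about 37 mm below the mouth, with the arm clear and nothing else moved that I saw; the hand-in returned no verdict.

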